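# Find the left-hand threaded nut of the twin polisher and take its slotted washer off

## Robot

A 6-joint arm with a two-finger parallel gripper is mounted at the origin on a cart in front of the work surface, level with it; the furniture and walls round the work are solid. World frame = base frame: x ahead of the robot, y to its left, z up, the work surface at z = 0. Lengths are in mm, angles in rad, forces in N, time in s.
With the tool pointing down it reaches from about 300 to 775 mm from the base axis. Payload 14.6 kg.
Tool frame: the origin (TCP) lies on the centre line of the jaws, within the pads' length; the fingertips stand 19 mm ahead of it and the grasp point (between the pads) is the TCP (bot.tip_reach is the distance from the TCP to the fingertips, in mm); y points along the fingers, x is the direction in which the jaws open and shut, and the axes are right-handed (so a half turn about y gives the same grasp; the last joint's range is limited). The gripper opens to 85 mm and grips with 20 to 120 N. Pads are 22 mm wide; open, the fingers measure 114 mm over their backs; the gripper's body (76 mm by 85 mm) begins 54 mm behind the grasp point. The pads swing forward as they close: fully open they stand 13 mm farther back than shut.
Start: joints at [-1.363, 0.3, 1.521, -0, 1.321, -0.067], TCP at [149.238, -529.356, 250.281] pointing down, gripper open.
Joint ranges: [-3.03, 3.03], [-0.79, 2.21], [0.23, 2.52], [-1.04, 4.18], [0, 3.07], [-2.55, 2.55]. Speed limits (rad/s): [2.22, 2.22, 2.57, 3.14, 3.14, 3.14].

## Interface

Orientations are given as a unit quaternion [w, x, y, z].
In Python, from rig import bot gives the robot as it stands. Calls block until the motion is done:
- bot.move_to(position, orientation): joint-space move of the TCP to a pose.
- bot.servo_line(position, attitude=None, speed=150, until_force=None): straight line of the TCP; attitude=None keeps the orientation; speed is the mean speed in mm/s. With until_force (N) it stops when the force on the tool has changed by that much, and returns True; else False.
- bot.move_joints(angles): joint-space move.
- bot.move_gripper(opening, grip_force=None): finger opening in mm; grip_force is the grip in N (None keeps the last); returns when the fingers have stopped.
- bot.dwell(seconds).
- bot.ik(position, orientation): joint angles nearest the present ones, or None.
- bot.read_state(): the state.
- bot.read_camera(name): name is "scene" or "top" or "wrist"; returns a dict with "image" (384x512x3 uint8, blue, green, red), "depth" (384x512 float32, mm along the optical axis (not along the pixel's ray), 0 where there is no reading), "fovy" (degrees; the focal length in pixels is half the picture's height over the tangent of half this angle, whatever the lens; pixels are square), "cx", "cy" (the principal point, pixels), "k1" (the pictures are not rectified: a ray, as slopes to the right and down, at radius r is drawn at 1 + k1 r^2 times it, then the intrinsics apply), "eye" and "attitude" of the camera in the world; the wrist camera has in their place "mount" (4x4, takes a point from camera to tool coordinates, whose origin is the TCP and whose axes are the tool frame's). Camera axes: x right, y down, z forward; pixel columns grow to the right and rows downward; lengths in mm; the calibration is good to about 2 mm. A picture is of the moment at which its call begins: read the wrist's pose just before it.
A pose or a line that the arm cannot do raises bot.MotionError and nothing moves.
- bot.finish_job(): hands the job in, once; it reports no verdict.
The state is a dict: "clock": time; "joint_positions": joint angles; "qvel": joint speeds; "effort": joint torques, N m; "ee_pos": TCP position; "tool_rot": TCP orientation; "ft_force": force on the tool from outside, world axes, zero at the start; "moment": the same for the moment, N m; "grip_width": finger opening in mm.
Only numpy, scipy, OpenCV 4.12 (cv2) and the standard library are available. Lean on these libraries where they do the work, as an engineer would, in place of code of your own. Each camera call takes 0.05 s, during which the arm holds its last target.

## Task

The two spindles of this small twin polishing machine turn in opposite directions, so one of the two hand nuts has a left-hand thread and the other an ordinary right-hand one, and they look alike. Find out by gentle trial which nut is the left-hand one, without tightening either nut any harder; undo that nut far enough to draw the slotted washer out from under it by its fin without forcing it, so that this disc can be changed, and lay the washer flat on the table clear of the machine. Leave the other nut tight with its washer in place, and leave the other things on the table alone.

Things in the scene. Friction and masses are not known exactly. Their poses are not given: they have to be found in the camera images.
- polisher: Twin-spindle polishing machine, fixed: low white housing 126 (x) x 250 (y) mm with its top 46 mm over the table; origin under its centre at table level, -x is the front with the control panel, y runs along the two spindles, which stand 62 mm either side of its centre. The spindles are locked and do not turn.
- spindle_1: Locked spindle, fixed: upright 12 mm stud, flat disc 100 mm across with its top 62 mm over the table, hub 68 mm across with a round pocket (floor at 66 mm, rim at 68 mm) that holds the slotted washer; the rim is open only at -x, for the tab. Origin on the stud's axis at table level, z up. The two look alike and may stand either way round; one has a left-hand thread.
- nut_1 (a joint): Clockwise turn of this hand nut on its stud seen from above, rad; 0 as it stands tight at the start. It can be undone by 6.2 rad, rises 4 mm a turn as it comes undone and stays on the stud: a left-hand thread is undone clockwise (reading grows), a right-hand one counter-clockwise (reading falls below 0). Free, it turns at 0.12 N m; the other way it is tight at 0.
- stud_1 (a joint): Twist of this stud against its sprung spindle lock, clockwise from above, rad; 0 at rest, springs back. It gives 1 rad for 2.4 N m: a free nut twists it by only 0.05; a nut turned against its tight side carries the stud along with a climbing moment, and 0.25 rad (0.6 N m) either way is too much.
- nut_1_grip (a point): Middle of the nut's straight grip bar, on the spindle axis, 102 mm over the table when tight. Bar 48 mm long (point's x), 18 mm wide (y), 26 mm high, top 13 mm over this point; under it a round collar, 33 mm across at its foot, reaches down to the washer, whose top is at 71 mm.
- washer_1: Slotted C-shaped steel washer under the nut, about 0.11 kg: plate 60 mm across, 5 mm thick, origin at the plate's centre on its underside, z up. Slot 14 mm wide, open to +x; tab 14 mm wide to -x, reaching 51 mm. It is drawn out to -x, lifted 2 to 3 mm to pass over the pocket's rim, so the nut must first have risen by more than that: three quarters of a turn or more.
- washer_1_fin (a point): Middle of the upright fin on the washer's tab, by which it is held: 18 mm long (point's x, towards the stud), 8 mm thick (y), top 9 mm and foot 9 mm from this point; the washer's underside is 14 mm below it, the plate's centre 41 mm from it in +x. At the start 80 mm over the table.
- spindle_2: Locked spindle, fixed: upright 12 mm stud, flat disc 100 mm across with its top 62 mm over the table, hub 68 mm across with a round pocket (floor at 66 mm, rim at 68 mm) that holds the slotted washer; the rim is open only at -x, for the tab. Origin on the stud's axis at table level, z up. The two look alike and may stand either way round; one has a left-hand thread.
- nut_2 (a joint): Clockwise turn of this hand nut on its stud seen from above, rad; 0 as it stands tight at the start. It can be undone by 6.2 rad, rises 4 mm a turn as it comes undone and stays on the stud: a left-hand thread is undone clockwise (reading grows), a right-hand one counter-clockwise (reading falls below 0). Free, it turns at 0.12 N m; the other way it is tight at 0.
- stud_2 (a joint): Twist of this stud against its sprung spindle lock, clockwise from above, rad; 0 at rest, springs back. It gives 1 rad for 2.4 N m: a free nut twists it by only 0.05; a nut turned against its tight side carries the stud along with a climbing moment, and 0.25 rad (0.6 N m) either way is too much.
- nut_2_grip (a point): Middle of the nut's straight grip bar, on the spindle axis, 102 mm over the table when tight. Bar 48 mm long (point's x), 18 mm wide (y), 26 mm high, top 13 mm over this point; under it a round collar, 33 mm across at its foot, reaches down to the washer, whose top is at 71 mm.
- washer_2: Slotted C-shaped steel washer under the nut, about 0.11 kg: plate 60 mm across, 5 mm thick, origin at the plate's centre on its underside, z up. Slot 14 mm wide, open to +x; tab 14 mm wide to -x, reaching 51 mm. It is drawn out to -x, lifted 2 to 3 mm to pass over the pocket's rim, so the nut must first have risen by more than that: three quarters of a turn or more.
- washer_2_fin (a point): Middle of the upright fin on the washer's tab, by which it is held: 18 mm long (point's x, towards the stud), 8 mm thick (y), top 9 mm and foot 9 mm from this point; the washer's underside is 14 mm below it, the plate's centre 41 mm from it in +x. At the start 80 mm over the table.
- sample_case: Small flat black case 64 x 66 x 20 mm, lying near the machine, a bystander; origin at the middle of its underside.
- lens_tissue: White carton 65 x 110 x 22 mm, lying near the machine, a bystander; origin at the middle of its underside.
- kapton_roll: Black roll of tape 64 x 78 x 19 mm, lying near the machine, a bystander; origin at the middle of its underside.

How it is judged (in metres and radians):
On the way:
1. the left-hand nut is undone by more than 2 rad (value of joint any of nut_1, nut_2 above 2 rad), for 0.2 s.
At the end, for the whole second after the job is handed in: Left-hand nut undone (over 2 rad clockwise); its washer at rest, flat (0.1 rad) on the table, fin up with its middle under 18 mm high and over 70 mm from both spindle axes; other nut within 0.3 rad of its start, its washer in its pocket (fin within 46 mm of its axis, under 84 mm high) (((value of joint nut_1 above 2 rad and height (world z) of washer_1_fin below 0.018 m and angle between washer_1_fin's own z axis and vertical below 0.1 rad and horizontal distance between washer_1_fin and spindle_1 above 0.07 m and horizontal distance between washer_1_fin and spindle_2 above 0.07 m and linear speed of washer_1 below 0.02 m/s and value of joint nut_2 between -0.3 and 0.3 rad and horizontal distance between washer_2_fin and spindle_2 below 0.046 m and height (world z) of washer_2_fin below 0.084 m) or (value of joint nut_2 above 2 rad and height (world z) of washer_2_fin below 0.018 m and angle between washer_2_fin's own z axis and vertical below 0.1 rad and horizontal distance between washer_2_fin and spindle_1 above 0.07 m and horizontal distance between washer_2_fin and spindle_2 above 0.07 m and linear speed of washer_2 below 0.02 m/s and value of joint nut_1 between -0.3 and 0.3 rad and horizontal distance between washer_1_fin and spindle_1 below 0.046 m and height (world z) of washer_1_fin below 0.084 m))); the robot touches nothing.
It fails at once if a nut is forced: its stud is twisted by more than 0.25 rad (0.6 N m) (value of joint any of stud_1, stud_2 below -0.25 rad or value of joint any of stud_1, stud_2 above 0.25 rad).
It fails at once if the right-hand nut is undone by more than 1 rad (counter-clockwise) (value of joint any of nut_1, nut_2 below -1 rad).
It fails at once if a washer is forced against its nut with more than 25 N (contact force between washer_1 and nut_1 above 25 N or contact force between washer_2 and nut_2 above 25 N).
It fails at once if a bystander is moved by more than 20 mm (distance of any of sample_case, lens_tissue, kapton_roll from where it was at the start of the episode above 0.02 m).
It also fails if it takes over 72 s, if anything falls off the work surface, if the arm or the gripper's body presses on something with over 40 N, if the wrist force passes 120 N, or if a joint passes its speed limit or range.

## Working session

There is one attempt and no reset: what is moved stays moved. The work goes in short steps, each a Python script; the robot and the scene stay as the last script left them, time stands still between calls to the robot, and variables do not carry over. Pictures are saved under pics/ and viewed, and the job is handed in when it is done.

```bash
ls; mkdir -p pics; python3 - <<'E'
from rig import bot
import cv2
s=bot.read_state()
print({k:s[k] for k in ('clock','ee_pos','tool_rot','ft_force','moment','grip_width')})
for n in ("scene","top"):
    c=bot.read_camera(n)
    cv2.imwrite(f"pics/{n}0.png",c["image"])
    print(n,{k:c[k] for k in c if k not in("image","depth")})
E
```

```text
pics
{'clock': 0.0, 'ee_pos': array([ 149.18556742, -529.15535978,  249.70201755]), 'tool_rot': array([ 0.56404456, -0.5634887 ,  0.42712785, -0.4264927 ]), 'ft_force': array([ 0.29182978, -0.56566297, -0.09125609]), 'moment': array([-0.08575954, -0.00934942,  0.01561576]), 'grip_width': 85.34219315027794}
scene {'fovy': 52.61714279948451, 'cx': 254.99535873642105, 'cy': 189.83300467493532, 'k1': 0.014304078764267671, 'eye': array([ 287.33758231, -675.2801297 ,  841.76607459]), 'attitude': array([-0.22771666,  0.9039354 , -0.3498677 ,  0.09294363])}
top {'fovy': 52.17094674758279, 'cx': 257.89320906571976, 'cy': 185.6023017197215, 'k1': -0.1321465631282775, 'eye': array([ 450.55459607, -354.31972497,  942.2751738 ]), 'attitude': array([ 0.04450079, -0.70059542,  0.71081849, -0.04384993])}
```

View pics/scene0.png

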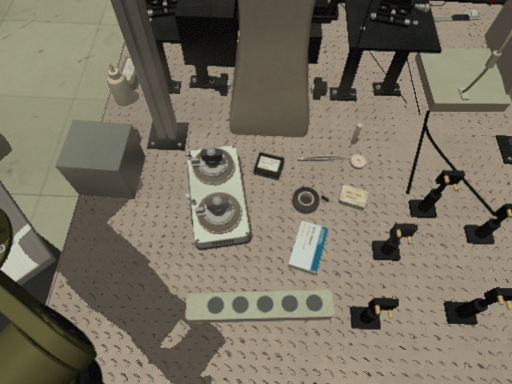

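View pics/top0.png

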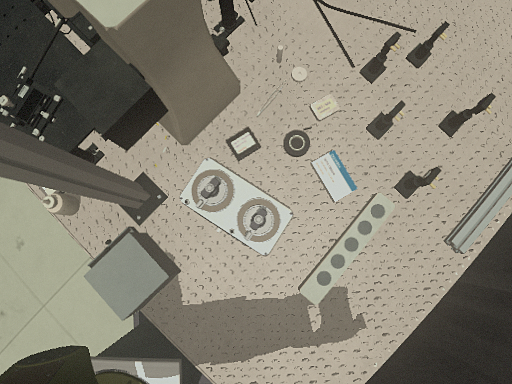

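The scene and top pictures show the machine with its two nuts near top pixels (210,187) and (259,219). The case, the roll and the carton lie beyond it. A post, a grey box and an upright body stand near it. Next I deproject the pixels and zoom in.

```bash
cat > h.py <<'E'
import numpy as np, cv2
from scipy.spatial.transform import Rotation as R
def rot(q): return R.from_quat([q[1],q[2],q[3],q[0]])
def quat(r):
    x=r.as_quat(); return [x[3],x[0],x[1],x[2]]
def cloud(c,Rm=None,eye=None):
    h,w=c["depth"].shape
    f=h/2/np.tan(np.radians(c["fovy"])/2)
    K=np.array([[f,0,c["cx"]],[0,f,c["cy"]],[0,0,1.]])
    vv,uu=np.mgrid[0:h,0:w].astype(np.float64)
    p=cv2.undistortPoints(np.stack([uu.ravel(),vv.ravel()],-1)[:,None],K,np.array([c["k1"],0,0,0,0.]))[:,0]
    d=c["depth"].ravel().astype(float)
    P=np.c_[p*d[:,None],d]
    if Rm is None: Rm=rot(c["attitude"]).as_matrix(); eye=c["eye"]
    W=P@Rm.T+eye; W[d<=0]=np.nan
    return W.reshape(h,w,3)
def wrist(bot):
    s=bot.read_state(); c=bot.read_camera("wrist")
    T=np.eye(4);T[:3,:3]=rot(s["tool_rot"]).as_matrix();T[:3,3]=s["ee_pos"]
    M=T@c["mount"]
    return c,cloud(c,M[:3,:3],M[:3,3]),M
# tool down with jaw axis (tool x) at world yaw a
def down(a):
    x=np.array([np.cos(a),np.sin(a),0]);
    return x
def topdown(c,W,x0,x1,y0,y1,zmin,zmax,res=0.5):
    """orthographic picture: col = (y1-y)/res , row=(x1-x)/res"""
    n,m=int((x1-x0)/res),int((y1-y0)/res)
    I=np.zeros((n,m,3),np.uint8)
    return I
E
python3 - <<'E'
from rig import bot
from h import *
c=bot.read_camera("top"); W=cloud(c)
np.save('W.npy',W)
for u,v in [(210,187),(259,219),(208,160),(291,213),(266,254),(182,197),(243,144),(296,143),(334,175),(130,270),(152,210),(200,120),(130,100),(345,250),(236,202)]:
    print((u,v),W[v,u].round())
I=c["image"][130:280,150:310]
cv2.imwrite("pics/topz.png",cv2.resize(I,None,fx=4.5,fy=4,interpolation=cv2.INTER_CUBIC)[:600,:])
Z=W[130:280,150:310,2]
cv2.imwrite("pics/topzh.png",cv2.resize(np.clip(np.nan_to_num(Z)*2,0,255).astype(np.uint8),None,fx=4.5,fy=4))
print(rot(bot.read_state()['tool_rot']).as_matrix().round(2))
print(bot.tip_reach)
E
```

```text
(210, 187) [ 553. -253.  119.]
(259, 219) [ 483. -356.  120.]
(208, 160) [ 625. -239.   47.]
(291, 213) [ 499. -429.   42.]
(266, 254) [ 407. -370.   46.]
(182, 197) [ 539. -179.   45.]
(243, 144) [ 667. -320.   22.]
(296, 143) [ 674. -450.   -2.]
(334, 175) [ 589. -536.   22.]
(130, 270) [381. -90. 141.]
(152, 210) [513. -97.   4.]
(200, 120) [ 714. -223.   71.]
(130, 100) [ 662. -155.  361.]
(345, 250) [ 412. -552.   40.]
(236, 202) [ 526. -303.   43.]
[[ 0.27 -0.    0.96]
 [-0.96  0.    0.27]
 [-0.   -1.    0.  ]]
19.0
```

```bash
sleep 1; ls pics
```

```text
scene0.png
top0.png
topz.png
topzh.png
```

View pics/topz.png

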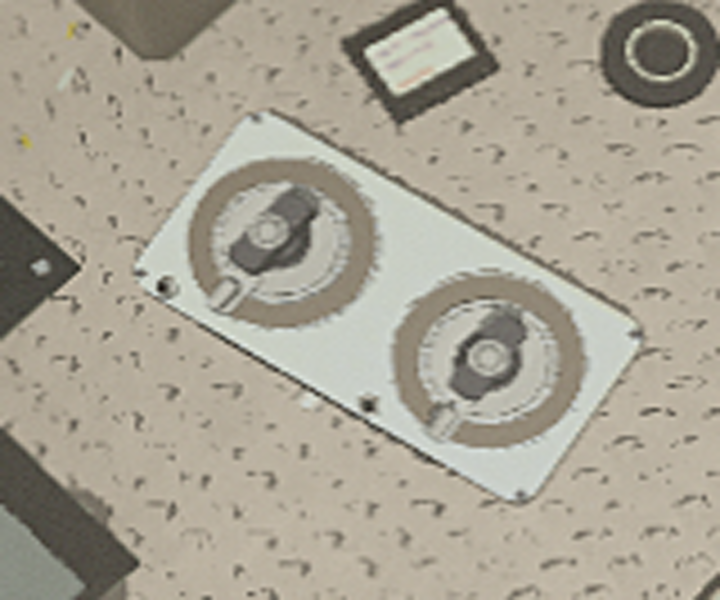

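The zoom shows both fins toward the front, on the lower left at zoom pixels (228,290) and (445,418). Both bars lie roughly along the machine's x. Next I check for tall obstacles near the spindles, then take a wrist close-up.

```bash
python3 - <<'E'
from rig import bot
from h import *
W=np.concatenate([np.load('W.npy').reshape(-1,3),cloud(bot.read_camera("scene")).reshape(-1,3)])
W=W[~np.isnan(W[:,0])]
for n,p in (("A",(553,-253)),("B",(483,-356))):
    d=np.hypot(W[:,0]-p[0],W[:,1]-p[1]); 
    m=(W[:,2]>130)&(d<350)
    ang=np.degrees(np.arctan2(W[:,1]-p[1],W[:,0]-p[0]))
    for a in range(-180,180,30):
        k=m&(ang>=a)&(ang<a+30)
        if k.sum()>3: i=np.where(k)[0][d[k].argmin()]; print(n,a,k.sum(),W[i].round(),d[i].round())
# view pose: above middle, camera
s=bot.read_state(); c=bot.read_camera("wrist"); print(c["mount"].round(2)); print(c["fovy"])
def q_down(yaw):
    x=np.array([np.cos(yaw),np.sin(yaw),0]);y=np.array([0,0,-1.]);z=np.cross(x,y)
    return quat(R.from_matrix(np.c_[x,y,z]))
for yaw in (-124,-34,56,-90,0):
    for p in ((553,-253,110),(483,-356,110),(518,-305,260)):
        j=bot.ik(list(p),q_down(np.radians(yaw))); print(yaw,p,None if j is None else np.round(j,2))
E
cat >> h.py <<'E'
def q_down(yaw):
    x=np.array([np.cos(yaw),np.sin(yaw),0]);y=np.array([0,0,-1.]);z=np.cross(x,y)
    return quat(R.from_matrix(np.c_[x,y,z]))
E
```

```text
A -30 3723 [ 754. -255.  131.] 201.0
A 0 14109 [ 675. -182.  351.] 141.0
A 30 9358 [ 652. -161.  310.] 135.0
A 60 7674 [ 619. -130.  339.] 140.0
A 90 6390 [545. -94. 277.] 159.0
A 120 6522 [ 426. -117.  134.] 186.0
A 150 412 [ 383. -156.  138.] 196.0
B -180 2472 [ 183. -424.  466.] 308.0
B -150 2468 [ 208. -515.  476.] 318.0
B 0 10159 [ 722. -220.  131.] 274.0
B 30 15457 [ 658. -167.  317.] 257.0
B 60 9288 [ 613. -123.  312.] 267.0
B 90 4767 [ 375. -164.  137.] 220.0
B 120 1324 [ 368. -170.  136.] 218.0
[[ 1.0000e+00 -0.0000e+00  0.0000e+00 -3.0000e-02]
 [-0.0000e+00 -3.2000e-01  9.5000e-01 -1.2339e+02]
 [-0.0000e+00 -9.5000e-01 -3.2000e-01  8.4060e+01]
 [ 0.0000e+00  0.0000e+00  0.0000e+00  1.0000e+00]]
63.80441203162371
-124 (553, -253, 110) [-0.49  0.57  1.48 -0.    1.09  1.67]
-124 (483, -356, 110) [-0.7   0.55  1.51 -0.    1.08  1.47]
-124 (518, -305, 260) [-0.59  0.41  1.35 -0.    1.38  1.57]
-34 (553, -253, 110) [-0.49  0.57  1.48 -0.    1.09  0.1 ]
-34 (483, -356, 110) [-0.7   0.55  1.51 -0.    1.08 -0.1 ]
-34 (518, -305, 260) [-0.59  0.41  1.35 -0.    1.38  0.  ]
56 (553, -253, 110) [-0.49  0.57  1.48 -0.    1.09 -1.47]
56 (483, -356, 110) [-0.7   0.55  1.51 -0.    1.08 -1.67]
56 (518, -305, 260) [-0.59  0.41  1.35 -0.    1.38 -1.57]
-90 (553, -253, 110) [-0.49  0.57  1.48 -0.    1.09  1.08]
-90 (483, -356, 110) [-0.7   0.55  1.51 -0.    1.08  0.87]
-90 (518, -305, 260) [-0.59  0.41  1.35 -0.    1.38  0.98]
0 (553, -253, 110) [-0.49  0.57  1.48 -0.    1.09 -0.49]
0 (483, -356, 110) [-0.7   0.55  1.51 -0.    1.08 -0.7 ]
0 (518, -305, 260) [-0.59  0.41  1.35 -0.    1.38 -0.59]
```

```bash
python3 - <<'E'
from rig import bot
from h import *
bot.move_to([518,-305,230],q_down(np.radians(-34)))
bot.dwell(0.2)
c,W,M=wrist(bot); np.save('Ww.npy',W); cv2.imwrite("pics/w1.png",c["image"]); print(bot.read_state()['clock'])
import pickle; pickle.dump((c,M),open('w1.pkl','wb'))
E
```

```text
2.0917
```

View pics/w1.png

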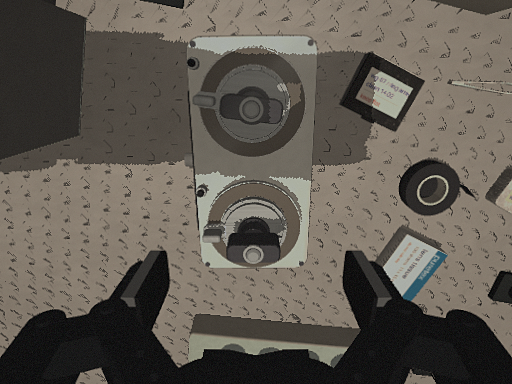

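The wrist view shows both spindles: nut A at (252,105) with its fin at (203,100), nut B at (253,248) with its fin at (212,235). Next I fit them by height slices, from the wrist and top clouds.

```bash
python3 - <<'E'
from h import *
for name in ('Ww.npy','W.npy'):
    W=np.load(name).reshape(-1,3); W=W[~np.isnan(W[:,0])]
    # housing top
    k=(abs(W[:,2]-46)<6)&(np.hypot(W[:,0]-518,W[:,1]+305)<150)
    r=cv2.minAreaRect(W[k][:,:2].astype(np.float32)); print(name,'housing',np.round(r[0],1),np.round(r[1],1),round(r[2],1),'z',np.median(W[k][:,2]).round(1))
    for n,p in (("A",(553,-253)),("B",(483,-356))):
        d=np.hypot(W[:,0]-p[0],W[:,1]-p[1]); 
        for lab,z0,z1,rm in (('bar',107,117,36),('stud',117,126,20),('fin',84,94,52),('disc',58,64.5,56)):
            k=(W[:,2]>z0)&(W[:,2]<z1)&(d<rm)
            if lab=='fin':
                e=(W[:,:2]-p)@np.array([-.83,.56]); k&=(e>27)
            if k.sum()<5: print(n,lab,k.sum()); continue
            Q=W[k]; r=cv2.minAreaRect(Q[:,:2].astype(np.float32))
            C=Q[:,:2]-Q[:,:2].mean(0); v=np.linalg.svd(C,full_matrices=False)[2][0]
            print(n,lab,k.sum(),'rect',np.round(r[0],1),np.round(r[1],1),round(r[2],1),'mean',Q.mean(0).round(1),'pca',np.degrees(np.arctan2(v[1],v[0])).round(1))
E
```

```text
Ww.npy housing [ 516.6 -300.5] [247.4 124.8] 56.4 z 45.8
A bar 1283 rect [ 551.8 -249. ] [18.7 48.3] 50.2 mean [ 551.9 -248.8  115.3] pca -40.8
A stud 239 rect [ 555.5 -253.3] [16.4 27.9] 41.6 mean [ 551.9 -249.2  118.8] pca 152.3
A fin 196 rect [ 521.3 -222.8] [ 8.  16.4] 49.3 mean [ 521.5 -222.7   87.5] pca -40.1
A disc 4580 rect [ 551.8 -249.1] [98.9 99.5] 29.3 mean [ 555.8 -247.7   61.7] pca -125.0
B bar 994 rect [ 483.1 -352.4] [19.1 47.4] 55.3 mean [ 484.5 -350.4  114.5] pca -33.9
B stud 149 rect [ 486.9 -352.7] [14.6 30.8] 62.8 mean [ 484.  -352.1  118.7] pca 162.6
B fin 153 rect [ 449.6 -329.6] [ 8.2 17.7] 56.2 mean [ 450.  -329.1   87.4] pca -33.0
B disc 2662 rect [ 484.  -352.9] [100.   97.9] 65.3 mean [ 494.9 -342.7   61.6] pca -57.6
W.npy housing [ 516.5 -300.9] [245.5 125.9] 56.2 z 45.5
A bar 143 rect [ 552.3 -250.9] [17.8 46.3] 51.2 mean [ 551.7 -251.   114.9] pca 140.2
A stud 37 rect [ 554.1 -253.3] [13.6 37. ] 56.6 mean [ 554.2 -251.9  118.4] pca 146.2
A fin 25 rect [ 521.2 -224.9] [ 6.9 15.8] 51.5 mean [ 521.  -225.    87.3] pca 138.7
A disc 705 rect [ 552.5 -250.7] [95.8 96.2] 44.8 mean [ 553.  -252.9   61.5] pca -136.1
B bar 141 rect [ 483.7 -353.1] [18.2 47.5] 55.6 mean [ 483.5 -353.2  114.9] pca 145.9
B stud 43 rect [ 483.9 -352.6] [15.7 34.4] 55.5 mean [ 484.3 -352.7  118.3] pca 142.5
B fin 28 rect [ 449.6 -330. ] [ 7.2 16.1] 55.5 mean [ 449.5 -330.    87.4] pca 149.1
B disc 742 rect [ 483.9 -352.3] [96.7 98.9] 89.1 mean [ 485.2 -354.6   61.4] pca -129.9
```

```bash
python3 - <<'E'
from rig import bot
from h import *
bot.move_gripper(46,25)
bot.move_to([483.5,-352.6,175],q_down(np.radians(56)))
bot.dwell(0.2)
s=bot.read_state(); print(s['ee_pos'],s['clock'],s['joint_positions'].round(2),s['ft_force'].round(2),s['moment'].round(3))
c,W,M=wrist(bot); cv2.imwrite("pics/w2.png",c["image"])
W=W.reshape(-1,3); W=W[~np.isnan(W[:,0])]
p=(483.5,-352.6);d=np.hypot(W[:,0]-p[0],W[:,1]-p[1])
for lab,z0,z1,rm in (('bar',111,117,36),('fin',84,94,52),('disc',58,64.5,56)):
    k=(W[:,2]>z0)&(W[:,2]<z1)&(d<rm)
    if lab=='fin': k&=((W[:,:2]-p)@np.array([-.83,.56])>27)
    if k.sum()<5: print(lab,k.sum()); continue
    Q=W[k]; r=cv2.minAreaRect(Q[:,:2].astype(np.float32)); print(lab,k.sum(),np.round(r[0],1),np.round(r[1],1),round(r[2],1))
E
```

```text
[ 483.60569432 -352.54230942  175.13101663] 4.2417 [-0.69  0.47  1.46  0.    1.21 -1.67] [-0.03 -0.55 -0.09] [0.011 0.012 0.05 ]
bar 1523 [ 483.1 -352.7] [18.3 48.6] 55.5
fin 275 [ 449.  -329.7] [ 7.  17.4] 56.0
disc 4842 [ 482.6 -352.1] [99.5 97.6] 54.7
```

View pics/w2.png

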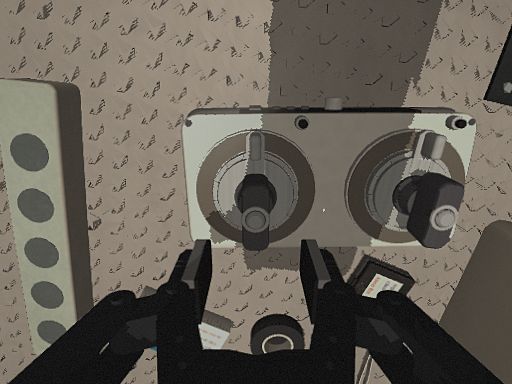

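The view shows nut B between the jaws at (255,210), the jaws symmetric about it, and the fin clear at (255,145). I descend, grip, and make the gentle clockwise trial.

```bash
cat >> h.py <<'E'
def pr(bot,t=''):
    s=bot.read_state(); print(t,'t',round(s['clock'],2),'p',s['ee_pos'].round(1),'j6',round(s['joint_positions'][5],3),'F',s['ft_force'].round(1),'M',s['moment'].round(3),'g',round(s['grip_width'],1),flush=True); return s
E
python3 - <<'E'
from rig import bot
from h import *
q=q_down(np.radians(55.7))
bot.servo_line([483.2,-352.6,165],q,speed=60)
print(bot.servo_line([483.2,-352.6,112],q,speed=80,until_force=6))
bot.dwell(.15);pr(bot,'pre')
bot.move_gripper(10,25); bot.dwell(.2)
s=pr(bot,'grip')
j=np.array(s['joint_positions'])
for k in (0.04,0.08,0.12):
    a=j.copy();a[5]+=k; bot.move_joints(list(a)); bot.dwell(.15); s=pr(bot,'cw%.2f'%k)
    if abs(s['moment'][2])>0.5: break
E
```

```text
False
pre t 5.57 p [ 483.4 -352.7  112.6] j6 -1.664 F [-0.9  0.5 -1.6] M [ 0.018 -0.028 -0.017] g 46.1
grip t 6.12 p [ 483.3 -352.7  112.3] j6 -1.664 F [-1.5  0.3  5.2] M [ 0.046  0.25  -0.007] g 17.3
cw0.04 t 6.53 p [ 483.3 -352.7  112.3] j6 -1.625 F [-2.1  0.5  4.3] M [0.079 0.285 0.099] g 17.2
cw0.08 t 6.92 p [ 483.3 -352.7  112.3] j6 -1.585 F [-1.7 -0.1  4. ] M [0.029 0.322 0.125] g 17.4
cw0.12 t 7.33 p [ 483.3 -352.7  112.3] j6 -1.545 F [-0.9  0.8  5.2] M [0.01  0.356 0.153] g 17.5
```

```bash
python3 - <<'E'
from rig import bot
from h import *
s=bot.read_state();j=np.array(s['joint_positions'])
m=[]
for i in range(5): m.append(bot.read_state()['moment'][2]); bot.dwell(.03)
print(np.mean(m))
for k in (0.03,0.06):
    a=j.copy();a[5]+=k; bot.move_joints(list(a)); bot.dwell(.1); m=[]
    for i in range(5): m.append(bot.read_state()['moment'][2]); bot.dwell(.03)
    print(k,np.round(m,3),np.mean(m))
bot.move_gripper(46); bot.dwell(.15); pr(bot)
print(bot.servo_line([483.2,-352.6,175],q_down(np.radians(55.7)),speed=150)); bot.dwell(.15)
p=(483.5,-352.6)
c,W,M=wrist(bot); cv2.imwrite("pics/w3.png",c["image"])
W=W.reshape(-1,3); W=W[~np.isnan(W[:,0])];d=np.hypot(W[:,0]-p[0],W[:,1]-p[1])
k=(W[:,2]>111)&(W[:,2]<117)&(d<36); r=cv2.minAreaRect(W[k][:,:2].astype(np.float32)); print(r)
E
```

```text
0.12949419082606867
0.03 [0.145 0.137 0.119 0.101 0.094] 0.11907353898941744
0.06 [0.099 0.106 0.114 0.123 0.111] 0.11062563981965248
 t 9.06 p [ 483.3 -352.7  112.2] j6 -1.485 F [ 0.1 -0.9  0.2] M [ 0.004  0.024 -0.019] g 46.2
False
((482.99127197265625, -352.7171325683594), (18.469188690185547, 48.506431579589844), 49.715030670166016)
```

Moment levels off at about 0.12 N m and the bar stays turned after release (55.5° to 49.7°, no spring-back). So nut B runs free clockwise and is the left-hand one. Now I undo it in two strokes.

```bash
cat > stroke.py <<'E'
from rig import bot
from h import *
C=(483.2,-352.6)
def bar():
    c,W,M=wrist(bot); W=W.reshape(-1,3); W=W[~np.isnan(W[:,0])];d=np.hypot(W[:,0]-C[0],W[:,1]-C[1])
    k=(W[:,2]>111)&(W[:,2]<123)&(d<36)
    k=(W[:,2]>111)&(W[:,2]<118.9)&(d<36)
    r=cv2.minAreaRect(W[k][:,:2].astype(np.float32)); print('bar',np.round(r[0],1),np.round(r[1],1),round(r[2],1),'z',np.median(W[k][:,2]).round(1)); return c
def stroke(y0,turn,z0):
    """grip at yaw y0 (rad), TCP z0, turn clockwise"""
    bot.servo_line([*C,z0],q_down(y0),speed=110,until_force=8); bot.move_gripper(10,40); bot.dwell(.1); pr(bot,'grip')
    n=int(np.ceil(turn/0.55))
    for i in range(1,n+1):
        t=turn*i/n
        bot.move_to([*C,z0+t*4/2/np.pi],q_down(y0-t)); s=pr(bot,'%.2f'%t)
        if abs(s['moment'][2])>0.35 or np.linalg.norm(s['ft_force'])>25: print('STOP'); return False
    return True
E
python3 - <<'E'
from stroke import *
y0=np.radians(49.7)
bot.move_to([*C,165],q_down(y0))
ok=stroke(y0,np.pi,112)
if ok:
    bot.move_gripper(46); s=pr(bot,'rel')
    bot.servo_line([*C,170],speed=150); bot.dwell(.15); cv2.imwrite("pics/w4.png",bar()["image"]); pr(bot)
E
```

```text
grip t 11.17 p [ 483.4 -352.9  112.9] j6 -1.559 F [-0.9 -0.3  6.2] M [0.004 0.206 0.033] g 17.2
0.52 t 11.73 p [ 483.3 -353.   113.2] j6 -1.035 F [-2.6  0.2  6.3] M [-0.162  0.499  0.204] g 17.5
1.05 t 12.3 p [ 483.  -353.1  113.5] j6 -0.512 F [-4.9  0.   6.5] M [-0.123  0.863  0.083] g 17.5
1.57 t 12.87 p [ 482.8 -352.9  113.8] j6 0.012 F [-6.6  0.6  7.7] M [0.041 1.156 0.094] g 17.3
2.09 t 13.43 p [ 482.7 -352.8  114.1] j6 0.535 F [-7.3  0.9  9.1] M [0.354 1.332 0.131] g 17.3
2.62 t 14.0 p [ 482.7 -352.5  114.4] j6 1.059 F [-8.2  2.9 10.5] M [0.67  1.36  0.126] g 17.2
3.14 t 14.57 p [ 482.8 -352.3  114.8] j6 1.583 F [-6.4  4.7 10.3] M [0.897 1.285 0.139] g 17.3
rel t 14.96 p [ 483.2 -352.6  113.9] j6 1.583 F [-0.4 -0.5 -0.9] M [ 0.005 -0.015 -0.06 ] g 46.1
bar [ 483.3 -352.5] [18.2 48.5] 51.3 z 117.4
 t 15.68 p [ 482.9 -352.4  168.8] j6 1.583 F [0.1 0.3 0.4] M [ 0.004 -0.022 -0.004] g 46.2
```

View pics/w4.png

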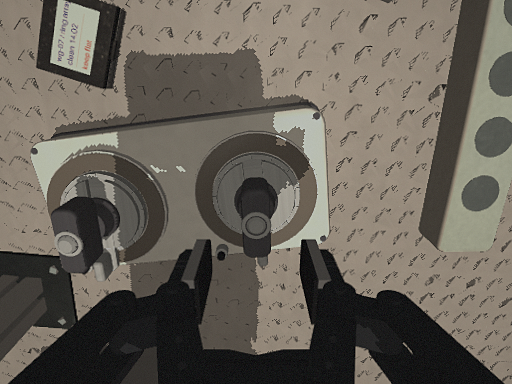

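Nut B has turned about 184° (3.21 rad) and risen about 2 mm. Second stroke: 2.42 rad.

```bash
python3 - <<'E'
from stroke import *
y0=np.radians(51.3)
bot.move_to([*C,168],q_down(np.radians(-40))); bot.move_to([*C,168],q_down(y0)); 
ok=stroke(y0,2.42,114)
if ok:
    bot.move_gripper(46); s=pr(bot,'rel')
    bot.servo_line([*C,175],speed=150); bot.dwell(.15); cv2.imwrite("pics/w5.png",bar()["image"]); pr(bot)
E
```

```text
grip t 19.61 p [ 483.4 -352.9  114.9] j6 -1.587 F [-1.7  0.3  6.4] M [ 0.109  0.243 -0.011] g 16.9
0.48 t 20.14 p [ 483.3 -353.   115.1] j6 -1.103 F [-2.2 -0.3  6.6] M [-0.149  0.475  0.127] g 17.0
0.97 t 20.68 p [ 483.1 -353.   115.4] j6 -0.619 F [-4.3 -1.3  7.3] M [-0.13   0.7    0.094] g 17.1
1.45 t 21.21 p [ 482.9 -353.   115.7] j6 -0.135 F [-5.4 -0.3  7.5] M [-0.033  0.978  0.143] g 17.3
1.94 t 21.74 p [ 482.8 -352.8  116. ] j6 0.349 F [-6.9  0.5  9.2] M [0.236 1.3   0.112] g 16.9
2.42 t 22.27 p [ 482.7 -352.6  116.3] j6 0.833 F [-7.7  1.9  9.2] M [0.452 1.284 0.129] g 17.0
rel t 22.67 p [ 483.2 -352.6  115.4] j6 0.833 F [-0.6  0.5  0.4] M [0.053 0.038 0.02 ] g 45.9
bar [ 483.4 -352.6] [48.2 18. ] 5.5 z 118.4
 t 23.42 p [ 482.9 -352.4  173.8] j6 0.833 F [0.4 0.8 0.1] M [-0.025 -0.003  0.032] g 46.3
```

View pics/w5.png

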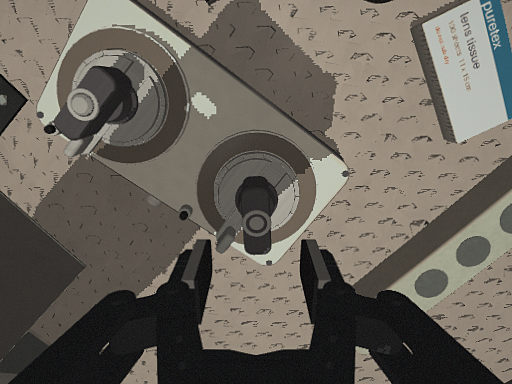

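Nut B is now undone by about 5.6 rad (bar at 5.5°) and has risen about 3.5 mm. In the picture the fin is at (228,238), clear of the bar. Next I check the free table in front of the machine, then grip the fin.

```bash
python3 - <<'E'
from rig import bot
from h import *
W=np.load('W.npy').reshape(-1,3);W=W[~np.isnan(W[:,0])]
k=(W[:,2]>20)&(W[:,0]>250)&(W[:,0]<440)&(W[:,1]>-420)&(W[:,1]<-60)
H,xe,ye=np.histogram2d(W[k][:,0],W[k][:,1],bins=[np.arange(250,441,20),np.arange(-420,-59,20)]); print(ye[:-1].astype(int))
for i in range(len(H)-1,-1,-1): print(int(xe[i]),H[i].astype(int))
q=q_down(np.radians(-124))
f=np.array([449.3,-329.7]); g=f+3*np.array([-.829,.560])
bot.move_gripper(30,30)
bot.move_to([*g,140],q)
bot.dwell(.15)
c,Wv,M=wrist(bot); cv2.imwrite("pics/w6.png",c["image"])
Wv=Wv.reshape(-1,3); Wv=Wv[~np.isnan(Wv[:,0])]
e=(Wv[:,:2]-f); a=e@np.array([-.829,.56]); b=e@np.array([.56,.829])
k=(abs(a)<14)&(abs(b)<12)&(Wv[:,2]>83)&(Wv[:,2]<93)
r=cv2.minAreaRect(Wv[k][:,:2].astype(np.float32)); print(r,np.percentile(Wv[k][:,2],[50,90])); pr(bot)
E
```

```text
[-420 -400 -380 -360 -340 -320 -300 -280 -260 -240 -220 -200 -180 -160
 -140 -120 -100  -80]
410 [  0  14  79  71  22   1   0   0   0   0   0   0   0   0 110 142  95  95]
390 [  0   0  16   4   0   0   0   0   0   0   0   0   0  90 151  92  97  91]
370 [  0   0   0   0   0   0   0   0   0   0   0   0  75 159  98  91 100  88]
350 [  0   0   0   0   0   0   0   0   0   0   0   0  54 109  97  91  90  82]
330 [  0   0   0   0   0   0   0   0   0   0   0   0   0  35 104  86  92  89]
310 [  0   0   0   0   0   0   0   0   0   0   0   0   0   0  35 100  99  91]
290 [  0   0   0   0   0   0   0   0   0   0   0   0   0   0   0  22 113  92]
270 [ 0  0  0  0  0  0  0  0  0  0  0  0  0  0  0  0 21 55]
250 [0 0 0 0 0 0 0 0 0 0 0 0 0 0 0 0 0 0]
((449.7557678222656, -330.28204345703125), (7.656503200531006, 17.351802825927734), 55.83554458618164) [87.72566726 88.61439071]
 t 24.57 p [ 447.1 -328.3  140.3] j6 1.463 F [ 0.3  0.6 -0.3] M [ 0.031 -0.004 -0.004] g 29.8
```

View pics/w6.png

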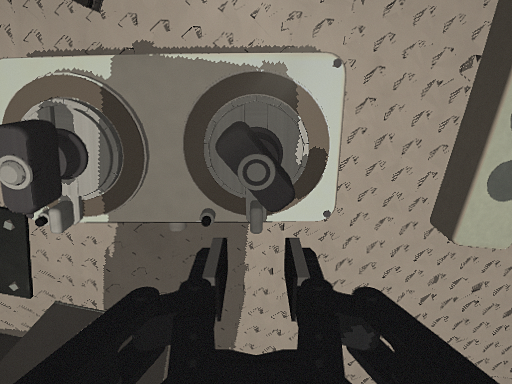

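The fin at (256,215) is centred between the jaws (left pad near 215, right near 295), and the table in front is clear. Next I descend, grip, and lift in small steps while watching the force.

```bash
python3 - <<'E'
from rig import bot
from h import *
q=q_down(np.radians(-124.1))
g=np.array([447.1,-328.3])
print(bot.servo_line([*g,105],q,speed=120))
print(bot.servo_line([*g,93.5],q,speed=40,until_force=5)); bot.dwell(.1); pr(bot,'down')
bot.move_gripper(3,35); bot.dwell(.2); s=pr(bot,'grip')
if s['grip_width']>6:
    F0=np.mean([ (bot.dwell(.03),bot.read_state()['ft_force'])[1] for _ in range(4)],0); print(F0)
    z=93.5
    for i in range(1,7):
        bot.servo_line([*g,z+.5*i],q,speed=10); bot.dwell(.06)
        F=np.mean([ (bot.dwell(.02),bot.read_state()['ft_force'])[1] for _ in range(3)],0)
        print(i*.5,bot.read_state()['ee_pos'].round(2),(F-F0).round(1))
        if np.linalg.norm(F-F0)>9: print('stop');break
E
```

```text
False
False
down t 25.54 p [ 447.2 -328.4   93.7] j6 1.467 F [-0.6  0.5 -0.1] M [ 0.018  0.015 -0.003] g 30.0
grip t 26.07 p [ 447.2 -328.3   93.7] j6 1.467 F [-2.1  0.8  5.5] M [0.245 0.246 0.037] g 6.8
[-1.73729454  1.50728442  5.69063861]
0.5 [ 447.03 -328.26   93.81] [ 1.8 -1.7 -6.5]
1.0 [ 447.06 -328.27   94.42] [ 1.8 -1.6 -6.9]
1.5 [ 447.11 -328.31   95.02] [ 1.4 -1.  -6.7]
2.0 [ 447.12 -328.28   95.53] [ 1.9 -1.2 -6.5]
2.5 [ 447.09 -328.31   95.99] [ 2.1 -1.6 -6.9]
3.0 [ 447.1  -328.29   96.51] [ 1.9 -1.6 -7.1]
```

The washer hangs freely after a 2.8 mm lift: only its weight shows, with no contact on the nut. Now I draw it out.

```bash
python3 - <<'E'
from rig import bot
from h import *
q=q_down(np.radians(-124.1)); g=np.array([447.1,-328.3]); u=np.array([-.829,.560])
for d,sp in ((6,20),(25,30),(75,50),(100,80)):
    r=bot.servo_line([*(g+u*d),96.5],q,speed=sp,until_force=7); pr(bot,f'{d} {r}')
    if r: break
bot.dwell(.1)
c=bot.read_camera("scene"); cv2.imwrite("pics/s2.png",cv2.resize(c["image"][110:290,130:330],None,fx=3.5,fy=3.3,interpolation=cv2.INTER_CUBIC))
c,W,M=wrist(bot); cv2.imwrite("pics/w7.png",c["image"])
E
```

```text
6 False t 28.8 p [ 442.1 -324.9   96.6] j6 1.465 F [-0.2  0.6  0.3] M [ 0.038  0.115 -0.013] g 6.8
25 False t 29.58 p [ 426.5 -314.4   96.6] j6 1.462 F [-0.4  0.6 -1.5] M [0.074 0.009 0.011] g 6.8
75 False t 30.73 p [ 385.1 -286.4   96.5] j6 1.45 F [ 0.7 -0.1 -1.2] M [-0.002  0.024 -0.007] g 6.7
100 False t 31.2 p [ 364.4 -272.5   96.7] j6 1.443 F [ 1.5 -0.4 -2. ] M [-0.008  0.039  0.012] g 7.0
```

View pics/w7.png

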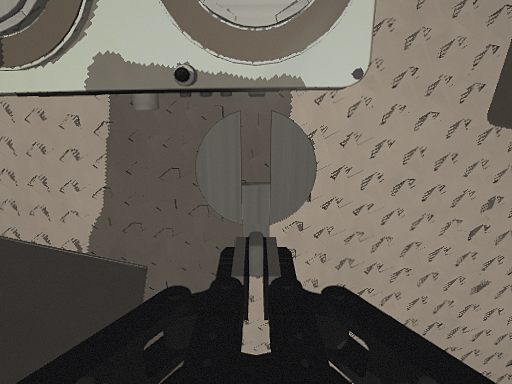

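The washer is out, held level, with its plate at (256,165) and clear of the machine. I move a bit further out and lower it until it touches the table.

```bash
python3 - <<'E'
from rig import bot
from h import *
q=q_down(np.radians(-124.1)); g=np.array([447.1,-328.3]); u=np.array([-.829,.560]); p=g+u*122
bot.servo_line([*p,96.5],q,speed=100)
bot.servo_line([*p,36],q,speed=100); bot.dwell(.1)
r=bot.servo_line([*p,24],q,speed=15,until_force=4); bot.dwell(.1); pr(bot,f'touch {r}')
E
```

```text
touch True t 33.31 p [ 345.9 -260.    27.7] j6 1.437 F [-2.   1.5  8.7] M [ 0.294  0.209 -0.079] g 7.1
```

Contact came at z = 27.7, just as expected. I release, retreat upward and look.

```bash
python3 - <<'E'
from rig import bot
from h import *
q=q_down(np.radians(-124.1)); g=np.array([447.1,-328.3]); u=np.array([-.829,.560]); p=g+u*122
bot.move_gripper(30); bot.dwell(.15); pr(bot,'rel')
bot.servo_line([*p,60],q,speed=60); bot.servo_line([*p,180],q,speed=150); bot.dwell(.2)
c,W,M=wrist(bot); cv2.imwrite("pics/w8.png",c["image"])
W=W.reshape(-1,3); W=W[~np.isnan(W[:,0])]
f=p-3*u
e=W[:,:2]-f; a=e@u; b=e@np.array([.56,.829])
k=(abs(a)<14)&(abs(b)<12)&(W[:,2]>17)&(W[:,2]<28)
r=cv2.minAreaRect(W[k][:,:2].astype(np.float32)); print('fin',r,np.percentile(W[k][:,2],[50,90]))
pc=f-41*u; d=np.hypot(*(W[:,:2]-pc).T); k=(d<29)&(W[:,2]>2.5)&(W[:,2]<12); Q=W[k]
A=np.c_[Q[:,:2]-pc,np.ones(k.sum())]; s=np.linalg.lstsq(A,Q[:,2],rcond=None)[0]; print('plate plane',k.sum(),s,np.std(Q[:,2]-A@s))
pr(bot)
bot.move_to([330,-330,300],q); bot.dwell(.1)
c=bot.read_camera("top"); cv2.imwrite("pics/t2.png",c["image"]); Wt=cloud(c); W0=np.load('W.npy')
for u_,v_ in [(243,144),(334,175),(296,133)]: print((u_,v_),Wt[v_,u_].round(1),W0[v_,u_].round(1))
W=Wt.reshape(-1,3); W=W[~np.isnan(W[:,0])]
for n,C,rm,z0,z1 in (('Abar',(552,-250),36,107,117),('Afin',(521.3,-224),13,84,94)):
    d=np.hypot(W[:,0]-C[0],W[:,1]-C[1]);k=(d<rm)&(W[:,2]>z0)&(W[:,2]<z1); r=cv2.minAreaRect(W[k][:,:2].astype(np.float32)); print(n,k.sum(),r,np.percentile(W[k][:,2],90))
E
```

```text
rel t 33.81 p [ 345.7 -259.7   27.3] j6 1.437 F [-0.5 -0.2  0.3] M [-0.008 -0.028  0.04 ] g 30.4
fin ((348.6859436035156, -261.46197509765625), (6.702617168426514, 17.470584869384766), 56.02021408081055) [21.60003775 22.70825528]
plate plane 2307 [3.98151841e-04 7.68942990e-04 4.68806761e+00] 0.7030969472182669
 t 35.7 p [ 345.8 -259.9  179.4] j6 1.437 F [-0.5 -0.  -0.9] M [ 0.036  0.025 -0.024] g 29.9
(243, 144) [ 667.9 -319.9   19.8] [ 667.4 -320.    22.2]
(334, 175) [ 588.6 -535.6   24.9] [ 589.1 -536.2   21.6]
(296, 133) [ 694.1 -448.6   17.2] [ 693.4 -448.3   19.9]
Abar 146 ((552.4885864257812, -250.69882202148438), (17.49957847595215, 46.36528396606445), 51.5914306640625) 116.42413977028883
Afin 30 ((521.0017700195312, -225.1437225341797), (7.902246475219727, 15.578634262084961), 44.96438980102539) 88.7471486369133
```

View pics/w8.png

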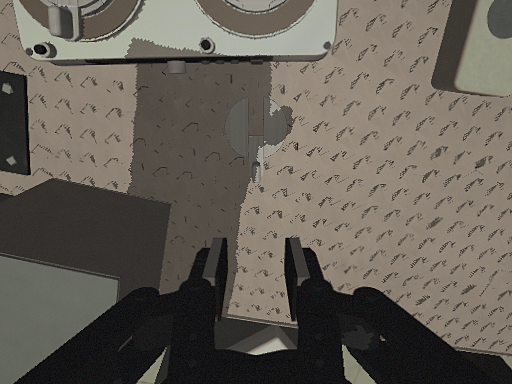

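View pics/t2.png

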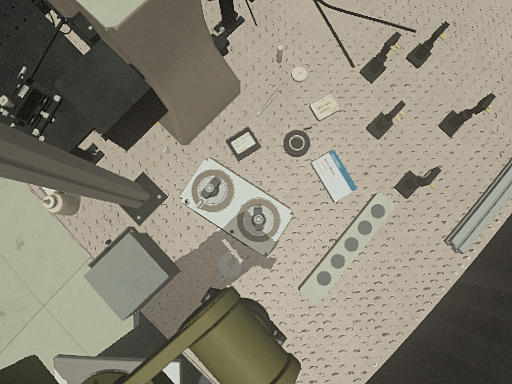

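The washer lies flat on the table at wrist pixel (257,135). Its plate top is at 4.7 mm with a tilt under 0.001, and the fin top is at about 22.7 mm. The top view shows nut A, washer A and the bystanders unchanged, so I hand in.

```bash
python3 - <<'E'
from rig import bot
print(bot.read_state()['clock']); print(bot.finish_job())
E
```

```text
36.4667
the job is handed in; nothing more can be done
None
```

I undid the left-hand nut, laid its washer flat on the table clear of the machine, and handed the job in at 36.5 s. No verdict is reported, so what follows rests on my own measurements.

- **Which nut:** The nut nearer the robot, at about (483, -353), is the left-hand one. In a gentle 0.18 rad clockwise trial its moment levelled off at about 0.12 N m. It stayed turned after release instead of springing back. I never touched the other nut.
- **Undoing and washer:** I turned it about 5.6 rad clockwise in two strokes, which raised it about 3.5 mm. I then lifted the washer 2.8 mm by its fin and drew it out to the front, with no force beyond its weight and noise.
- **Washer at rest:** The plate is flat, with slope under 0.001 and its top at about 5 mm. The fin top is at about 22.7 mm, so its middle is near 14 mm. It lies about 160 mm from the nearer spindle.
- **Everything else:** The other nut's bar and fin match the start within the camera's accuracy: bar angle 51.6° against 51.2°, fin top at 88.7 mm. The coarse rectangle fit of that fin's angle (45° against 51.5°) differs, but it is from only 30 pixels and its centre is unchanged. The case, the carton and the roll look unmoved in the top view.
- **Handing in:** The arm was clear of everything.

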